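Make up two lab-class kits in their trays

TASK

Make up the two student kits from the stock on the bench. In the tray with three compartments stand the tall vial in the narrow middle compartment, with the squat jar and the dropper bottle in the end ones, one in each (either way round); in the tray with two compartments put the pipette-tip box and the stand magnifier, one in each (either way round). Everything stands upright and flat on the tray floor inside its compartment, and the beaker and the stacked dishes stay where they are.

Things in the scene. Friction and masses are not known exactly. Their poses are not given: they have to be found in the camera images.
- tray3: Low white plastic tray with grey rims and ribs, fixed to the bench, 84 (its x) by 222 mm (its y). Floor 4 mm thick; walls and ribs 4 mm thick, tops 10 mm above the bench. Compartments in a row along y, each 76 mm long inside in x: three, the end ones 76 mm wide, centred at y = +69 and -69 mm, the narrower middle one 54 mm wide, at y = 0. Origin: centre of its underside; z up.
- tray2: Low white plastic tray with grey rims and ribs, fixed to the bench, 84 (its x) by 164 mm (its y). Floor 4 mm thick; walls and ribs 4 mm thick, tops 10 mm above the bench. Compartments in a row along y, each 76 mm long inside in x: two, each 76 mm wide, centred at y = +40 and -40 mm. Origin: centre of its underside; z up.
- vial_mid (a point): Tall thin vial, a straight clear glass cylinder with a paper label band and a white screw cap: diameter 30 mm, height 80 mm, 30 to 65 g; stands upright at the start. Origin of this point: on its axis, half-way up; z up when upright.
- jar_mid (a point): Squat jar, a straight cylinder of amber glass with a paper label band and a flat black lid: diameter 50 mm, height 55 mm, 70 to 140 g; stands upright at the start. Origin of this point: on its axis, half-way up; z up when upright.
- dropper_mid (a point): Dropper bottle of white plastic: straight body of diameter 44 mm up to 54 mm above its foot, then a shoulder and a thin pointed nozzle; 80 mm tall in all, 50 to 100 g; stands upright at the start. Origin of this point: on its axis, half-way up; z up when upright.
- tipbox_mid (a point): Small closed rectangular pipette-tip box, grey below and white above with a dark seam: 40 mm (its x) by 60 mm (its y) by 55 mm high, 60 to 120 g; stands on its base. Origin of this point: the centre of the box; z up.
- loupe_mid (a point): Stand magnifier (loupe): a short aluminium cylinder of diameter 46 mm on a clear skirt of diameter 42 mm (the lowest 16 mm), a black-rimmed round lens on top; 55 mm tall, 50 to 105 g; stands upright at the start. Origin of this point: on its axis, half-way up; z up when upright.
- beaker: Empty open glass beaker, 60 mm wide at the rim, 62 mm tall, standing loose among the stock; not part of any kit. Origin: centre of its underside.
- dishes: Two clear lidded petri dishes stacked, diameter 60 mm, 30 mm tall in all, standing loose among the stock; not part of any kit. Origin: centre of the underside.
There are look-alikes about, which are no part of the job. What is shaped like the part that bears tipbox_mid but brown is not meant.

How it is judged:
By the outcome, as a careful person would: the job done as asked, in the order asked, and still so for the second after the job is handed in, with the robot touching nothing.
It also fails if it takes over 131 s, if anything falls off the work surface, if the arm or the gripper's body presses on something with over 40 N, if the wrist force passes 120 N, or if a joint passes its speed limit or range.

ROBOT

A 7-joint arm with a two-finger parallel gripper is mounted at the origin on the work surface. World frame = base frame: x ahead of the robot, y to its left, z up, the work surface at z = 0. Lengths are in m, angles in rad, forces in N, time in s.
With the tool pointing down it reaches from about 0.4 to 0.85 m from the base axis. Payload 4.5 kg.
Tool frame: the origin (TCP) lies at the very end of the fingers, on their centre line; the grasp point (between the pads) lies 19 mm behind it; z points along the fingers, y is the direction in which the jaws open and shut (so a half turn about z gives the same grasp; the last joint's range is limited). The gripper opens to 88 mm and grips with 3 to 60 N. Pads are 18 mm wide; open, the fingers measure 123 mm over their backs; the gripper's body (75 mm by 187 mm) begins 45 mm behind the grasp point.
Start: joints at [1.352, 0.689, -0.195, 1.565, 0.157, 0.902, -0.215], TCP at [0.156, -0.605, 0.239] pointing down, gripper open.
Joint ranges: [-3.01, 3.01], [-0.46, 2.08], [-1.47, 1.51], [0.13, 2.56], [-1, 4.14], [0.04, 2.09], [-2.66, 2.66]. Speed limits (rad/s): [2.57, 2.57, 3.14, 3.14, 3.14, 3.14, 3.14].

INTERFACE

Orientations are given as a rotation vector (axis times angle).
In Python, from rig import robot gives the robot as it stands.
- The arm moves only by the tool apply_moves, never from a script. Its argument "steps" is a list that holds one entry, the list of rows, each a list of 7 numbers: the opening in per cent of the stroke, from 0 (shut) to 100 (fully open), then the shift along the world's x, y, z in units of 30 mm (1.0 is 30 mm), then the turn, a rotation vector about the world's x, y, z in units of 6 degrees (1.0 is 6 degrees). A call has 1 to 12 rows; each row shifts and turns the commanded pose from where the row before left it; what a row does not reach is not made up. A row lasts 1/8 s, in which the tool goes at most 62.5 mm and 10.7 degrees, less where a joint would pass 70% of its speed; a pose out of reach is approached as far as the arm can. A call is refused whole if a number of a shift passes 1 or a number of a turn 1, either way. A call with a gripper value outside its range is refused whole. The fingers move at their own pace and stop on an object; "grip_force" is the grip in N (left out, the last holds). Time passes only in rows, so rows that do not move let the fingers close. It gives the time, the measured TCP pose, the force and the opening at its end, in the units of the state.
- robot.get_obs(): the state, without advancing time (a new reading comes with each control period).
- robot.snapshot(name): name is "side" or "top"; returns a dict with "img" (420x560x3 uint8, red, green, blue), "mtx" (3x3 intrinsics, pixels), "xyz" and "orientation" of the camera in the world. Camera axes: x right, y down, z forward; pixel columns grow to the right and rows downward; lengths in m; the calibration is good to about 2 mm. A picture is of the moment at which its call begins. There is no depth.
- robot.close_job(): hands the job in, once; it reports no verdict.
The state is a dict: "clock": time; "qpos": joint angles; "joint_velocities": joint speeds; "effort": joint torques, N m; "tcp_pos": TCP position; "orientation": TCP orientation; "contact_force": force on the tool from outside, world axes, zero at the start; "torque": the same for the moment, N m; "finger_gap": finger opening in m.
Only numpy, scipy, OpenCV 4.12 (cv2) and the standard library are available. Lean on these libraries where they do the work, as an engineer would, in place of code of your own. Each camera call takes 0.05 s, during which the arm holds its last target.

## Working session

There is one attempt and no reset: what is moved stays moved. The work goes in short steps, Python scripts to look and compute and a tool call to move; the robot and the scene stay as the last step left them, time stands still between calls to the robot, and variables do not carry over. Pictures are saved under pics/ and viewed, and the job is handed in when it is done.

Besides the shell and the picture viewer there is one more tool, called after "Call:" as name(argument=value, ...) on one line, values as JSON. apply_moves: Moves the arm, as the interface text tells. Its arguments: {"type":"object","properties":{"steps":{"type":"array","items":{"type":"array","items":{"type":"array","items":{"type":"number"}}}},"grip_force":{"type":"number"}},"required":["steps"]}

```bash
mkdir -p pics; ls; cat > h.py <<'E'
import numpy as np, cv2, pickle
from scipy.spatial.transform import Rotation as R
def snap(robot,name,fn):
    s=robot.snapshot(name); cv2.imwrite('pics/'+fn+'.png',s['img'][:,:,::-1]); pickle.dump(s,open(fn+'.pkl','wb')); return s
def rot(s):
    o=np.array(s['orientation'],float)
    return o if o.shape==(3,3) else R.from_rotvec(o).as_matrix()
def onplane(s,px,z):
    px=np.atleast_2d(px).astype(float)
    d=np.c_[px,np.ones(len(px))]@np.linalg.inv(s['mtx']).T@rot(s).T
    c=np.array(s['xyz']); t=(z-c[2])/d[:,2]
    return c+d*t[:,None]
def proj(s,p):
    p=np.atleast_2d(p); q=(p-np.array(s['xyz']))@rot(s)@np.array(s['mtx']).T
    return q[:,:2]/q[:,2:]
E
python3 - <<'E'
from h import *
from rig import robot
for n in('top','side'):
    s=snap(robot,n,n+'0'); print(n,s['xyz'],s['orientation'],s['mtx'])
print(robot.get_obs())
E
```

```text
pics
top [0.50976021 0.02015814 1.2239113 ] [-2.1750217   2.19308232 -0.10532684] [[381.8116451    0.         278.61195247]
 [  0.         381.8116451  213.76409216]
 [  0.           0.           1.        ]]
side [ 0.36289718 -0.96110735  0.6410673 ] [-2.07662849  0.27502971 -0.13550038] [[442.82525189   0.         286.86264686]
 [  0.         442.82525189 208.32227905]
 [  0.           0.           1.        ]]
{'clock': 0.1, 'qpos': array([ 1.35179945,  0.68987383, -0.19450603,  1.56621961,  0.15729522,
        0.90250758, -0.21512314]), 'joint_velocities': array([ 0.00039964, -0.00105157, -0.0010148 , -0.00224744, -0.00119655,
       -0.00089868,  0.0016105 ]), 'effort': array([-2.69885932e-03, -5.28497100e+01, -1.27142541e+00, -1.53836721e+01,
       -5.25998371e-02,  1.99166308e-03,  5.86831447e-05]), 'tcp_pos': array([ 0.156132  , -0.60460726,  0.23801173]), 'orientation': array([-3.11494992e+00, -3.95893382e-01,  5.16616354e-04]), 'contact_force': array([ 0.28146697, -0.4736801 , -0.53291054]), 'torque': array([0.03915344, 0.06391972, 0.04852613]), 'finger_gap': 0.08794507089544173}
```

View pics/top0.png

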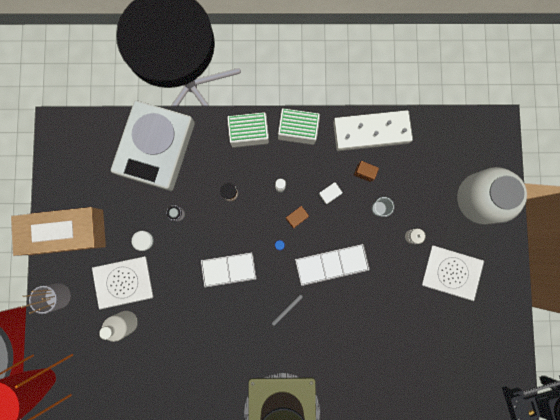

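View pics/side0.png

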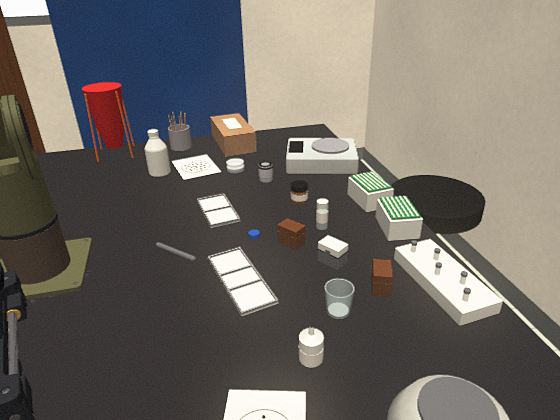

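Top view: the tray of two is at (229,270) and the tray of three at (332,265). Candidates (pixels in top):
- **Tip box:** white (331,193). The brown ones at (297,217) and (367,171) are look-alikes.
- **Vial:** (281,185).
- **Jar:** (229,191).
- **Loupe:** (175,213).
- **Dropper:** (416,237). The bottle at (118,327) is larger.
- **Left alone:** beaker (383,207), dishes (142,241).

Next, close crops.

```bash
python3 - <<'E'
from h import *
t=pickle.load(open('top0.pkl','rb'));s=pickle.load(open('side0.pkl','rb'))
a=cv2.resize(t['img'][150:300,120:440],None,fx=2.5,fy=2.5,interpolation=2); cv2.imwrite('pics/ct.png',a[:,:,::-1])
a=cv2.resize(s['img'][140:380,150:410],None,fx=2.5,fy=2.5,interpolation=2); cv2.imwrite('pics/cs.png',a[:,:,::-1])
E
```

```text
(no output)
```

View pics/ct.png

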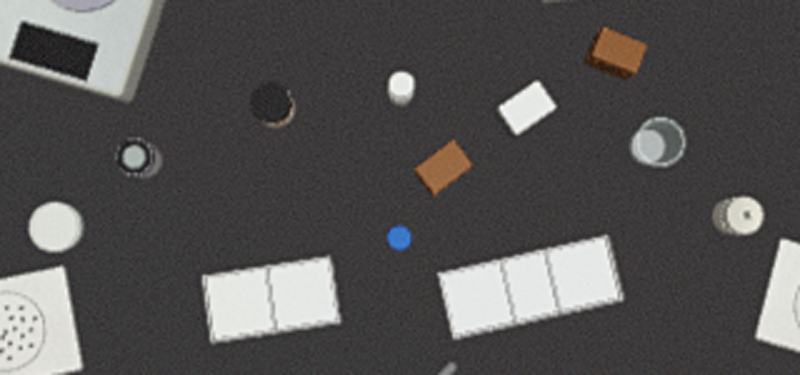

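View pics/cs.png

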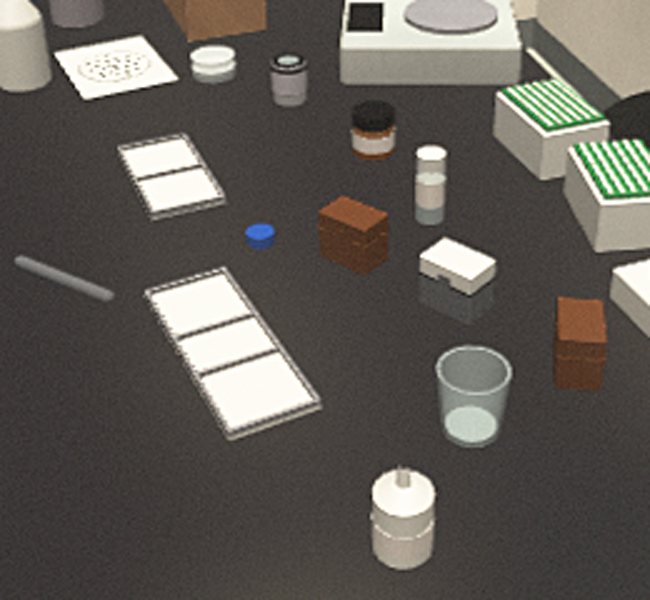

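The crops confirm the choice: the white-over-dark-grey box is the tip box, and the two brown boxes are look-alikes. Now to measure.

```bash
cat > meas.py <<'E'
from h import *
t=pickle.load(open('top0.pkl','rb'));s=pickle.load(open('side0.pkl','rb'))
up=4
def comp(im,pt,thr,r=60,inv=False):
    # bright component(s) around pt, upsampled for sub-pixel
    x0,y0=max(0,pt[0]-r),max(0,pt[1]-r)
    c=cv2.cvtColor(im[y0:pt[1]+r,x0:pt[0]+r],cv2.COLOR_RGB2GRAY)
    c=cv2.resize(c,None,fx=up,fy=up,interpolation=cv2.INTER_LINEAR)
    m=(c>thr).astype(np.uint8) if not inv else (c<thr).astype(np.uint8)
    m=cv2.morphologyEx(m,cv2.MORPH_CLOSE,np.ones((5,5),np.uint8))
    n,l,st,ce=cv2.connectedComponentsWithStats(m)
    k=l[(pt[1]-y0)*up,(pt[0]-x0)*up]
    cn=max(cv2.findContours((l==k).astype(np.uint8),0,2)[0],key=cv2.contourArea)[:,0,:].astype(float)
    return (cn+.5)/up-.5+[x0,y0]
if __name__=='__main__':
    for nm,pt,z,thr in [('tray2',(215,270),.010,90),('tray3',(315,268),.010,90),('tipbox',(331,193),.055,120),('vial',(280,183),.08,200),('brown1',(297,217),.055,75),('dropper',(419,236),.054,120),('beaker',(386,206),.03,75),('dishes',(142,241),.03,120),('loupe',(174,212),.055,75),('jar',(231,195),.05,75),('brown2',(367,171),.055,75)]:
        c=comp(t['img'],pt,thr); w=onplane(t,c,z)[:,:2].astype(np.float32)
        (cx,cy),(a,b),an=cv2.minAreaRect(w)
        print(nm,np.round([cx,cy,a,b,an],4), 'bbox',np.round([c.min(0),c.max(0)],1).tolist())
E
python3 meas.py
```

```text
tray2 [0.4379 0.1657 0.0893 0.1683 8.1741] bbox [[200.1, 251.6], [256.1, 287.1]]
tray3 [ 0.4507 -0.1622  0.0891  0.226  12.1983] bbox [[294.4, 243.4], [369.4, 285.4]]
tipbox [ 0.6728 -0.1551  0.0436  0.0638 34.1594] bbox [[319.1, 181.9], [342.1, 203.4]]
vial [6.99100e-01 5.00000e-04 2.57000e-02 2.68000e-02 8.95325e+01] bbox [[275.9, 178.9], [284.4, 187.6]]
brown1 [ 0.6001 -0.0516  0.0429  0.062  37.1902] bbox [[285.4, 205.4], [308.1, 227.6]]
dropper [ 5.37600e-01 -4.16500e-01  5.40000e-02  4.69000e-02  8.78636e+01] bbox [[407.4, 228.1], [424.9, 243.4]]
beaker [ 6.31500e-01 -3.23300e-01  7.37000e-02  6.50000e-02  8.95496e+01] bbox [[371.1, 196.1], [394.4, 216.6]]
dishes [5.31000e-01 4.31200e-01 6.59000e-02 6.20000e-02 8.95252e+01] bbox [[131.1, 230.4], [152.4, 250.4]]
loupe [0.6105 0.3183 0.0432 0.0488 7.4178] bbox [[168.4, 206.6], [184.4, 220.6]]
jar [ 0.6726  0.1535  0.3707  0.3741 89.4833] bbox [[170.6, 134.6], [290.4, 254.4]]
brown2 [ 7.44300e-01 -2.72600e-01  6.07000e-02  4.11000e-02  6.64181e+01] bbox [[356.6, 160.4], [378.4, 178.6]]
```

```bash
python3 - <<'E'
from h import *
t=pickle.load(open('top0.pkl','rb'));s=pickle.load(open('side0.pkl','rb'))
def cr(im,c,r=20,f=10):
    a=im[c[1]-r:c[1]+r,c[0]-r:c[0]+r].astype(float); a=np.clip(a*1.5,0,255).astype(np.uint8)
    a=cv2.resize(a,(200,200),interpolation=cv2.INTER_NEAREST)[:,:,::-1].copy()
    for k in range(0,2*r,5):
        p=int(k*200/(2*r)); a[0:5,p]=(0,255,255); a[p,0:5]=(0,255,255)
    cv2.putText(a,f"{c[0]-r},{c[1]-r}",(8,14),0,.4,(0,255,0));return a
T=np.hstack([cr(t['img'],c) for c in[(229,191),(175,213),(416,237),(281,185)]])
S=np.hstack([cr(s['img'],c,25) for c in[(299,190),(266,171),(311,346),(322,214)]])
cv2.imwrite('pics/q.png',np.vstack([T,S]))
E
```

```text
(no output)
```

View pics/q.png

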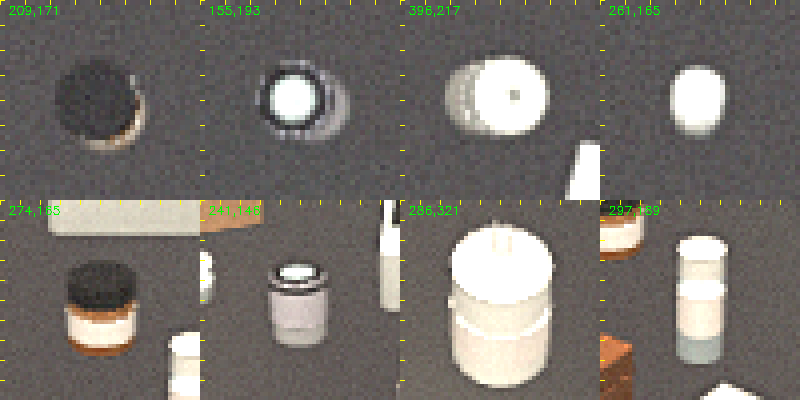

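```bash
python3 - <<'E'
from h import *
t=pickle.load(open('top0.pkl','rb'));s=pickle.load(open('side0.pkl','rb'))
for n,tp,z,sp,r in [('jar',(227.7,190.5),.055,(298.9,203.2),.025),('loupe',(173.4,212.1),.055,(265.4,182.3),.021),('dropper',(417.7,235.7),.054,(310.5,366.7),.022),('vial',(280.1,183.3),.08,(321.5,229.2),.015)]:
    a=onplane(t,tp,z)[0,:2]; b=onplane(s,sp,0)[0,:2]; d=b-s['xyz'][:2]; b=b+r*d/np.linalg.norm(d)
    print(n,a.round(4),b.round(4))
from meas import comp
for n,p,thr,z in [('tray2',(215,205),90,.01),('tray3',(232,262),90,.01),('tip',(333,246),130,None)]:
    c=comp(s['img'],p,thr,90); 
    if z: print(n,cv2.minAreaRect(onplane(s,c,z)[:,:2].astype(np.float32)))
    else:
        print(c.min(0),c.max(0))
p=proj(s,[[.6728,-.1551,.055]]);print(p)
E
```

```text
jar [0.6817 0.162 ] [0.681  0.1663]
loupe [0.6161 0.3279] [0.6119 0.327 ]
dropper [ 0.5376 -0.4213] [ 0.5369 -0.4193]
vial [6.989e-01 6.000e-04] [0.6982 0.0021]
tray2 ((0.43629300594329834, 0.15855753421783447), (0.08977140486240387, 0.18611998856067657), 8.068490028381348)
tray3 ((0.448379784822464, -0.16694654524326324), (0.09011831134557724, 0.23669639229774475), 12.0880126953125)
[317.625 234.625] [347.625 257.125]
[[333.03501318 242.35409434]]
```

Both views agree to about 3 mm. First I move over the vial, with the jaws turned along tray3's x.

Call:
apply_moves(steps=[[[60,0.75,0.84,0,0,0,0.61],[60,0.75,0.84,0,0,0,0.61],[60,0.75,0.84,0,0,0,0.61],[60,0.75,0.84,0,0,0,0.61],[60,0.75,0.84,0,0,0,0.61],[60,0.75,0.84,0,0,0,0.61],[60,0.75,0.84,0,0,0,0.61],[60,0.75,0.84,0,0,0,0.61],[60,0.75,0.84,0,0,0,0.61],[60,0.75,0.84,0,0,0,0.61],[60,0.75,0.84,0,0,0,0.61],[60,0.75,0.84,0,0,0,0.61]]], grip_force=15)

```text
clock: 1.6
tcp_pos: [0.4267, -0.3018, 0.2385]
orientation: [-2.74, -1.535, 0.001]
contact_force: [0.7, -1.3, 0.4]
finger_gap: 0.0529
```

Call:
apply_moves(steps=[[[60,0.76,0.84,-0.27,0,0,0.61],[60,0.76,0.84,-0.27,0,0,0.61],[60,0.76,0.84,-0.27,0,0,0.61],[60,0.76,0.84,-0.27,0,0,0.61],[60,0.76,0.84,-0.27,0,0,0.61],[60,0.76,0.84,-0.27,0,0,0.61],[60,0.76,0.84,-0.27,0,0,0.61],[60,0.76,0.84,-0.27,0,0,0.61],[60,0.76,0.84,-0.27,0,0,0.61],[60,0.76,0.84,-0.27,0,0,0.61],[60,0.76,0.84,-0.27,0,0,0.61],[60,0,0,0,0,0,0.5]]])

```text
clock: 3.1
tcp_pos: [0.6777, -0.0216, 0.1483]
orientation: [-1.976, -2.44, -0.003]
contact_force: [-0.5, -0.8, 0.3]
finger_gap: 0.0533
```

```bash
cat > go.py <<'E'
import sys
from h import *
from rig import robot
# usage: go.py x y z jawdeg -> remaining units
o=robot.get_obs(); p=np.array(o['tcp_pos']); M=R.from_rotvec(o['orientation']).as_matrix()
ja=np.degrees(np.arctan2(M[1,1],M[0,1]))
x,y,z,a=map(float,sys.argv[1:5])
da=(a-ja+90)%180-90
tilt=np.degrees(np.cross(M[:,2],[0,0,-1]))
print('t',round(o['clock'],2),'p',p.round(4),'jaw',ja.round(1),'gap',round(o['finger_gap'],4),'F',np.round(o['contact_force'],1),'q1,7',o['qpos'][[0,6]].round(2))
print('units',((np.array([x,y,z])-p)/.03).round(2),'turn',round(da/6,2),'tiltfix',(tilt/6).round(2))
E
python3 go.py .699 .001 .030 12.15
```

```text
t 3.1 p [ 0.6777 -0.0216  0.1483] jaw 12.0 gap 0.0533 F [-0.5 -0.8  0.3] q1,7 [ 0.21 -0.22]
units [ 0.71  0.75 -3.94] turn 0.03 tiltfix [-0.03 -0.01 -0.  ]
```

Call:
apply_moves(steps=[[[60,0.71,0.75,0,0,0,0],[60,0,0,-0.9,0,0,0],[60,0,0,-0.9,0,0,0],[60,0,0,-0.9,0,0,0],[60,0,0,-0.8,0,0,0],[60,0,0,-0.45,0,0,0],[60,0,0,0,0,0,0],[0,0,0,0,0,0,0],[0,0,0,0,0,0,0],[0,0,0,0,0,0,0],[0,0,0,0,0,0,0],[0,0,0,0,0,0,0]]])

```text
clock: 4.6
tcp_pos: [0.6991, -0.003, 0.0321]
orientation: [1.984, 2.435, 0.002]
contact_force: [0.4, -0.1, 6.0]
finger_gap: 0.0297
```

```bash
python3 go.py .45 -.162 .16 12.15
```

```text
t 4.6 p [ 0.6991 -0.003   0.0321] jaw 11.7 gap 0.0297 F [ 0.4 -0.1  6. ] q1,7 [ 0.15 -0.3 ]
units [-8.3  -5.3   4.26] turn 0.08 tiltfix [-0.    0.01  0.  ]
```

```bash
python3 - <<'E'
from h import *
from rig import robot
s=snap(robot,'side','s1'); a=s['img'][60:330,200:460]; cv2.imwrite('pics/s1c.png',cv2.resize(a,None,fx=2.2,fy=2.2)[:,:,::-1])
o=robot.get_obs(); print(o['tcp_pos'],o['contact_force'],o['torque'])
E
```

```text
[ 0.69911449 -0.0029952   0.03205428] [-0.0754016   0.30813939  6.46466298] [-0.08105577  0.0440011  -0.02573115]
```

View pics/s1c.png

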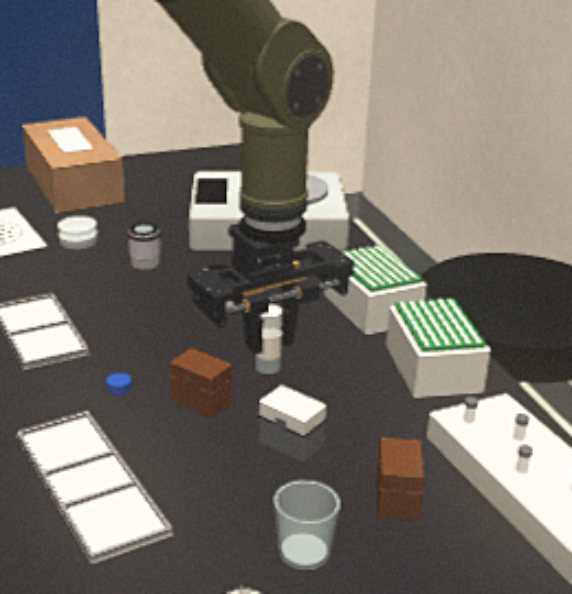

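The picture shows the vial held upright between the fingers, near (268,340) in the crop. Lifting.

Call:
apply_moves(steps=[[[0,0,0,0.5,0,0,0],[0,0,0,0.9,0,0,0],[0,0,0,0.9,0,0,0],[0,0,0,1,0,0,0],[0,0,0,1,0,0,0],[0,-0.9,-0.6,0,0,0,0],[0,-0.9,-0.6,0,0,0,0],[0,-0.9,-0.6,0,0,0,0],[0,-0.9,-0.6,0,0,0,0],[0,-0.9,-0.6,0,0,0,0],[0,-0.9,-0.6,0,0,0,0],[0,-0.9,-0.6,0,0,0,0]]])

```text
clock: 6.15
tcp_pos: [0.5085, -0.1296, 0.1607]
orientation: [1.984, 2.435, -0.0]
contact_force: [0.8, -0.5, 0.1]
finger_gap: 0.0293
```

```bash
python3 go.py .45 -.162 .16 12.15
```

```text
t 6.15 p [ 0.5085 -0.1296  0.1607] jaw 11.7 gap 0.0293 F [ 0.8 -0.5  0.1] q1,7 [ 0.46 -0.19]
units [-1.95 -1.08 -0.02] turn 0.08 tiltfix [0. 0. 0.]
```

Call:
apply_moves(steps=[[[0,-0.9,-0.55,0,0,0,0],[0,-0.9,-0.55,0,0,0,0],[0,0,0,0,0,0,0],[0,0,0,0,0,0,0],[0,0,0,0,0,0,0]]])

```text
clock: 6.78
tcp_pos: [0.4567, -0.1612, 0.1604]
orientation: [1.982, 2.436, 0.002]
contact_force: [-0.1, 0.4, -0.8]
finger_gap: 0.0293
```

```bash
python3 go.py .45 -.162 .037 12.15; python3 - <<'E'
from h import *
from rig import robot
s=snap(robot,'side','s2'); a=s['img'][60:330,140:400]; cv2.imwrite('pics/s2c.png',cv2.resize(a,None,fx=2.2,fy=2.2)[:,:,::-1])
p=robot.get_obs()['tcp_pos']; print(proj(s,[p,p-[0,0,.032],p+[0,0,.01]]))
E
```

```text
t 6.78 p [ 0.4567 -0.1612  0.1604] jaw 11.7 gap 0.0293 F [-0.1  0.4 -0.8] q1,7 [ 0.55 -0.16]
units [-0.22 -0.03 -4.11] turn 0.07 tiltfix [-0.01  0.02  0.  ]
[[238.57122736 218.43558847]
 [239.63837414 231.22612961]
 [238.2302232  214.34840209]]
```

View pics/s2c.png

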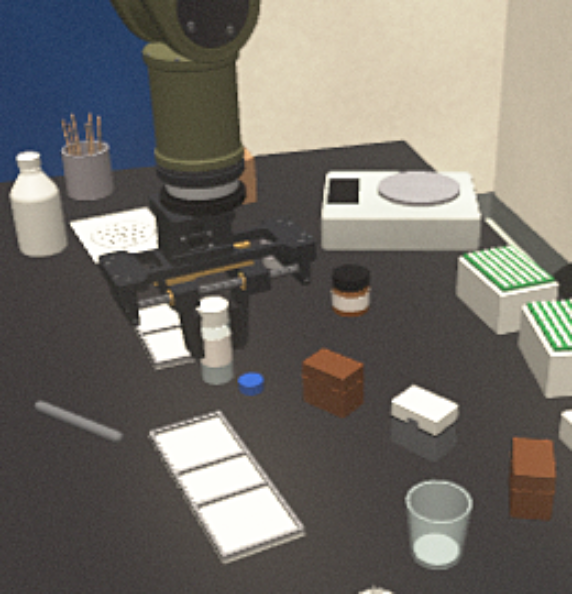

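The vial hangs upright, with its bottom at about (238.6,234), where it was predicted. Lowering it into the middle compartment.

Call:
apply_moves(steps=[[[0,-0.2,-0.05,0,0,0,0.07],[0,0,0,-0.9,0,0,0],[0,0,0,-0.9,0,0,0],[0,0,0,-0.9,0,0,0],[0,0,0,-0.7,0,0,0],[0,0,0,-0.4,0,0,0],[0,0,0,-0.2,0,0,0],[0,0,0,0,0,0,0],[0,0,0,0,0,0,0]]])

```text
clock: 7.95
tcp_pos: [0.4498, -0.1637, 0.0407]
orientation: [1.975, 2.442, 0.001]
contact_force: [-0.3, 0.5, -0.8]
finger_gap: 0.0296
```

```bash
python3 go.py .45 -.162 .036 12.15; python3 - <<'E'
from h import *
from rig import robot
s=snap(robot,'side','s3'); a=s['img'][190:330,180:320]; cv2.imwrite('pics/s3c.png',cv2.resize(a,None,fx=4,fy=4)[:,:,::-1])
E
```

```text
t 7.95 p [ 0.4498 -0.1637  0.0407] jaw 12.1 gap 0.0296 F [-0.3  0.5 -0.8] q1,7 [ 0.37 -0.36]
units [ 0.01  0.06 -0.16] turn 0.01 tiltfix [0.   0.01 0.  ]
```

View pics/s3c.png

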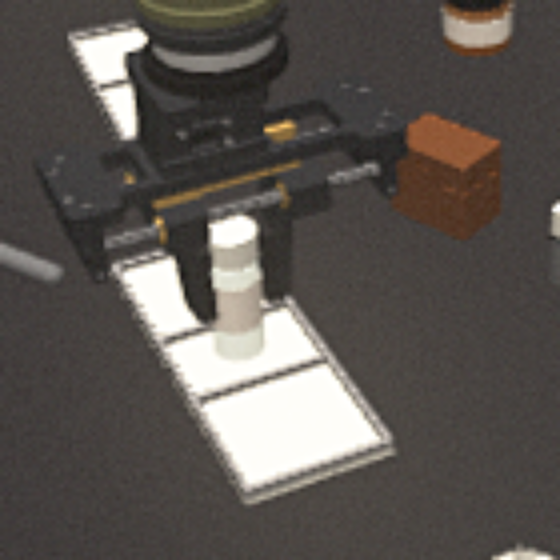

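Call:
apply_moves(steps=[[[0,0,0,-0.13,0,0,0],[0,0,0,0,0,0,0],[0,0,0,0,0,0,0]]])

```text
clock: 8.38
tcp_pos: [0.4494, -0.1636, 0.0362]
orientation: [-1.975, -2.443, -0.0]
contact_force: [0.4, -0.4, 0.2]
finger_gap: 0.0294
```

Call:
apply_moves(steps=[[[0,0,0,-0.03,0,0,0],[0,0,0,0,0,0,0],[37,0,0,0,0,0,0],[40,0,0,0,0,0,0],[50,0,0,0,0,0,0],[60,0,0,0,0,0,0],[60,0,0,0.4,0,0,0],[60,0,0,0.8,0,0,0],[85,0,0,1,0,0,0],[85,0,0,1,0,0,0],[85,0,0,0.6,0,0,0],[85,0.3,0.9,0,0,0,0]]])

```text
clock: 9.88
tcp_pos: [0.4583, -0.1389, 0.1504]
orientation: [1.98, 2.436, -0.001]
contact_force: [0.8, 0.5, 0.7]
finger_gap: 0.0749
```

```bash
python3 go.py .6815 .164 .14 12.15; python3 - <<'E'
from h import *
from rig import robot
s=snap(robot,'side','s4'); a=s['img'][190:330,180:320]; cv2.imwrite('pics/s4c.png',cv2.resize(a,None,fx=4,fy=4)[:,:,::-1])
E
```

```text
t 9.88 p [ 0.4583 -0.1389  0.1504] jaw 11.8 gap 0.0749 F [0.8 0.5 0.7] q1,7 [ 0.49 -0.24]
units [ 7.44 10.1  -0.35] turn 0.06 tiltfix [0.02 0.01 0.  ]
```

View pics/s4c.png

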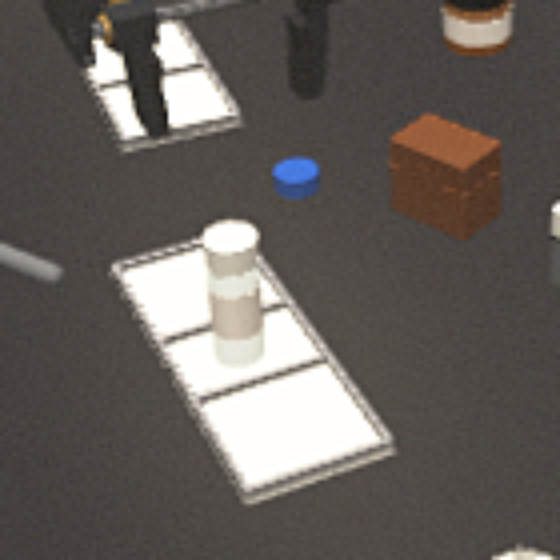

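The vial stands in the middle compartment, base front edge at (238,365) in the crop with the front rib at about y=387. Next, the jar.

Call:
apply_moves(steps=[[[85,0.67,0.91,0,0,0,0],[85,0.67,0.91,0,0,0,0],[85,0.67,0.91,0,0,0,0],[85,0.67,0.91,0,0,0,0],[85,0.67,0.91,0,0,0,0],[85,0.67,0.91,0,0,0,0],[85,0.67,0.91,0,0,0,0],[85,0.67,0.91,0,0,0,0],[85,0.67,0.91,0,0,0,0],[85,0.67,0.91,-0.3,0,0,0],[85,0.67,0.91,0,0,0,0.06],[85,0,0,0,0,0,0]]])

```text
clock: 11.42
tcp_pos: [0.6796, 0.1671, 0.1396]
orientation: [-1.962, -2.451, -0.003]
contact_force: [-0.8, -0.7, 0.6]
finger_gap: 0.0752
```

Call:
apply_moves(steps=[[[85,0,0,0,0,0,0],[85,0,0,0,0,0,0]]])

```text
clock: 11.68
tcp_pos: [0.6792, 0.1619, 0.1402]
orientation: [1.969, 2.447, -0.003]
contact_force: [0.3, 0.3, 0.1]
finger_gap: 0.0749
```

```bash
python3 go.py .6815 .164 .026 12.15
```

```text
t 11.68 p [0.6792 0.1619 0.1402] jaw 12.4 gap 0.0749 F [0.3 0.3 0.1] q1,7 [-0.07 -0.46]
units [ 0.08  0.07 -3.81] turn -0.04 tiltfix [ 0.02 -0.01  0.  ]
```

Call:
apply_moves(steps=[[[85,0.08,0.07,-0.8,0,0,0],[85,0,0,-0.9,0,0,0],[85,0,0,-0.9,0,0,0],[85,0,0,-0.8,0,0,0],[85,0,0,-0.4,0,0,0],[85,0,0,0,0,0,0],[85,0,0,0,0,0,0]]])

```text
clock: 12.55
tcp_pos: [0.6827, 0.1662, 0.0273]
orientation: [1.967, 2.448, 0.003]
contact_force: [0.3, 0.0, -0.6]
finger_gap: 0.0747
```

Call:
apply_moves(steps=[[[0,0,0,0,0,0,0],[0,0,0,0,0,0,0],[0,0,0,0,0,0,0],[0,0,0,0,0,0,0],[0,0,0,0,0,0,0]]], grip_force=20)

```text
clock: 13.18
tcp_pos: [0.6821, 0.1659, 0.0268]
orientation: [1.967, 2.449, 0.0]
contact_force: [-0.6, -0.9, 4.2]
finger_gap: 0.0498
```

Call:
apply_moves(steps=[[[0,0,0,0.5,0,0,0],[0,0,0,0.9,0,0,0],[0,0,0,0.9,0,0,0],[0,-0.4,-0.4,0.9,0,0,0],[0,-0.8,-0.84,0.4,0,0,0],[0,-0.9,-0.95,0,0,0,0],[0,-0.9,-0.95,0,0,0,0],[0,-0.9,-0.95,0,0,0,0],[0,-0.9,-0.95,0,0,0,0],[0,-0.9,-0.95,0,0,0,0],[0,-0.9,-0.95,0,0,0,0],[0,-0.9,-0.95,0,0,0,0]]])

```text
clock: 14.68
tcp_pos: [0.4567, -0.0717, 0.1351]
orientation: [1.966, 2.448, 0.002]
contact_force: [0.7, -0.7, -1.3]
finger_gap: 0.0493
```

Call:
apply_moves(steps=[[[0,-0.7,-0.7,0,0,0,0],[0,0,0,0,0,0,0],[0,0,0,0,0,0,0],[0,0,0,0,0,0,0]]])

```text
clock: 15.18
tcp_pos: [0.4374, -0.0907, 0.1346]
orientation: [1.965, 2.45, 0.003]
contact_force: [-0.2, -0.6, -0.3]
finger_gap: 0.0494
```

```bash
python3 go.py .4355 -.093 .033 12.15
```

```text
t 15.18 p [ 0.4374 -0.0907  0.1346] jaw 12.5 gap 0.0494 F [-0.2 -0.6 -0.3] q1,7 [ 0.36 -0.39]
units [-0.06 -0.08 -3.39] turn -0.06 tiltfix [-0.01  0.02  0.  ]
```

Call:
apply_moves(steps=[[[0,-0.06,-0.08,-0.6,0,0,-0.06],[0,0,0,-0.9,0,0,0],[0,0,0,-0.9,0,0,0],[0,0,0,-0.6,0,0,0],[0,0,0,-0.3,0,0,0],[0,0,0,-0.1,0,0,0],[0,0,0,0,0,0,0],[0,0,0,0,0,0,0]]])

```text
clock: 16.18
tcp_pos: [0.4348, -0.0938, 0.0324]
orientation: [1.974, 2.443, 0.001]
contact_force: [0.3, 0.0, -1.2]
finger_gap: 0.0492
```

```bash
python3 go.py .4355 -.093 .031 12.15; python3 - <<'E'
from h import *
from rig import robot
s=snap(robot,'side','s5'); a=s['img'][190:330,180:320]; cv2.imwrite('pics/s5c.png',cv2.resize(a,None,fx=4,fy=4)[:,:,::-1])
E
```

```text
t 16.18 p [ 0.4348 -0.0938  0.0324] jaw 12.1 gap 0.0492 F [ 0.3  0.  -1.2] q1,7 [ 0.14 -0.81]
units [ 0.02  0.03 -0.05] turn 0.0 tiltfix [-0.    0.01  0.  ]
```

View pics/s5c.png

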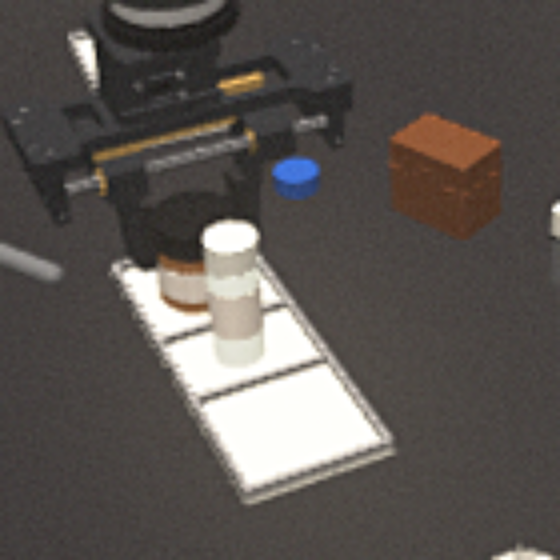

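The jar is over the end compartment, bottom front at about (190,310) and clear of the rib at about y=335. Releasing.

Call:
apply_moves(steps=[[[0,0,0,-0.06,0,0,0],[0,0,0,0,0,0,0],[60,0,0,0,0,0,0],[66,0,0,0,0,0,0],[75,0,0,0,0,0,0],[85,0,0,0,0,0,0],[85,0,0,0.4,0,0,0],[85,0,0,0.9,0,0,0],[85,0,0,1,0,0,0],[85,0,0,1,0,0,0],[85,0.2,0,0.7,0,0,0],[85,0,0,0,0,0,0]]])

```text
clock: 17.73
tcp_pos: [0.4412, -0.0945, 0.1515]
orientation: [1.975, 2.44, 0.003]
contact_force: [1.0, 0.5, -0.7]
finger_gap: 0.075
```

```bash
python3 go.py .537 -.4205 .15 12.15
```

```text
t 17.73 p [ 0.4412 -0.0945  0.1515] jaw 12.0 gap 0.075 F [ 1.   0.5 -0.7] q1,7 [ 0.49 -0.51]
units [  3.19 -10.87  -0.05] turn 0.02 tiltfix [-0.    0.03  0.  ]
```

Call:
apply_moves(steps=[[[80,0.27,-0.9,0,0,0,0],[80,0.27,-0.9,0,0,0,0],[80,0.27,-0.9,0,0,0,0],[80,0.27,-0.9,0,0,0,0],[80,0.27,-0.9,0,0,0,0],[80,0.27,-0.9,0,0,0,0],[80,0.27,-0.9,0,0,0,0],[80,0.27,-0.9,0,0,0,0],[80,0.27,-0.9,0,0,0,0],[80,0.27,-0.9,0,0,0,0],[80,0.27,-0.9,0,0,0,0],[80,0.2,-0.9,0,0,0,0]]])

```text
clock: 19.23
tcp_pos: [0.5346, -0.4187, 0.1483]
orientation: [-1.973, -2.442, 0.003]
contact_force: [1.0, -1.2, -0.3]
finger_gap: 0.0705
```

Call:
apply_moves(steps=[[[80,0,0,0,0,0,0],[80,0,0,0,0,0,0],[80,0,0,0,0,0,0]]])

```text
clock: 19.6
tcp_pos: [0.5353, -0.4165, 0.1503]
orientation: [-1.972, -2.444, -0.0]
contact_force: [0.1, 0.3, -0.2]
finger_gap: 0.0706
```

```bash
python3 go.py .537 -.4205 .026 12.15; python3 - <<'E'
from h import *
from rig import robot
s=snap(robot,'side','s6'); a=s['img'][150:420,130:430]; cv2.imwrite('pics/s6c.png',cv2.resize(a,None,fx=2.2,fy=2.2)[:,:,::-1])
E
```

```text
t 19.6 p [ 0.5353 -0.4165  0.1503] jaw 12.2 gap 0.0706 F [ 0.1  0.3 -0.2] q1,7 [0.94 0.27]
units [ 0.06 -0.13 -4.14] turn -0.01 tiltfix [-0.01 -0.01 -0.  ]
```

View pics/s6c.png

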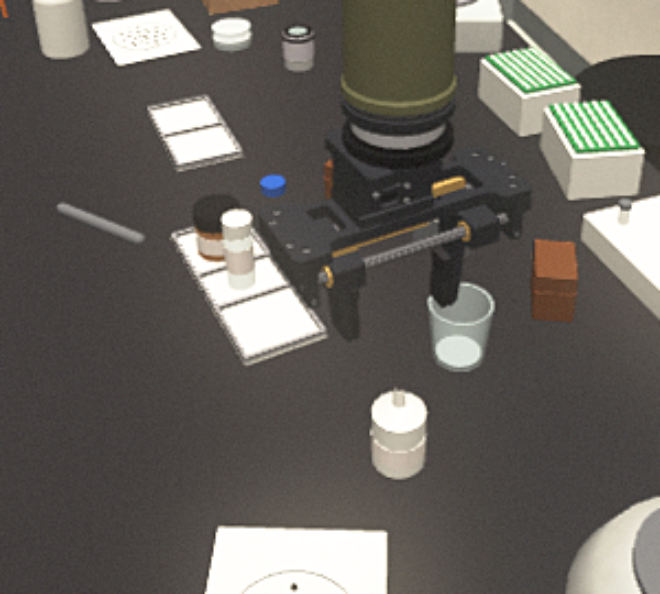

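The jar and vial stand upright, and the dropper is untouched at about (398,435) in the crop. Descending.

Call:
apply_moves(steps=[[[80,0.06,-0.13,-0.7,0,0,0],[80,0,0,-0.9,0,0,0],[80,0,0,-0.9,0,0,0],[80,0,0,-0.9,0,0,0],[80,0,0,-0.5,0,0,0],[80,0,0,-0.2,0,0,0],[80,0,0,0,0,0,0],[0,0,0,0,0,0,0],[0,0,0,0,0,0,0],[0,0,0,0,0,0,0],[0,0,0,0,0,0,0],[0,0,0,0,0,0,0]]])

```text
clock: 21.15
tcp_pos: [0.5373, -0.4224, 0.0281]
orientation: [1.975, 2.442, 0.0]
contact_force: [-1.2, 0.1, 3.5]
finger_gap: 0.0436
```

```bash
python3 go.py .4645 -.229 .15 12.15
```

```text
t 21.15 p [ 0.5373 -0.4224  0.0281] jaw 12.1 gap 0.0436 F [-1.2  0.1  3.5] q1,7 [0.91 0.19]
units [-2.43  6.45  4.06] turn 0.01 tiltfix [0.   0.01 0.  ]
```

Call:
apply_moves(steps=[[[0,0,0,0.5,0,0,0],[0,0,0,0.9,0,0,0],[0,0,0,0.9,0,0,0],[0,0,0,0.9,0,0,0],[0,-0.3,0.8,0.4,0,0,0],[0,-0.35,0.95,0,0,0,0],[0,-0.35,0.95,0,0,0,0],[0,-0.35,0.95,0,0,0,0],[0,-0.35,0.95,0,0,0,0],[0,-0.35,0.95,0,0,0,0],[0,-0.35,0.9,0,0,0,0],[0,0,0,0,0,0,0]]])

```text
clock: 22.65
tcp_pos: [0.4647, -0.2265, 0.1364]
orientation: [-1.97, -2.447, -0.0]
contact_force: [-0.9, 0.5, -0.5]
finger_gap: 0.0436
```

Call:
apply_moves(steps=[[[0,0,0,0,0,0,0],[0,0,0,0,0,0,0],[0,0,0,0,0,0,0]]])

```text
clock: 23.02
tcp_pos: [0.4652, -0.2295, 0.1354]
orientation: [1.977, 2.441, 0.0]
contact_force: [0.0, -0.2, -1.5]
finger_gap: 0.0435
```

```bash
python3 go.py .4645 -.229 .034 12.15
```

```text
t 23.02 p [ 0.4652 -0.2295  0.1354] jaw 12.0 gap 0.0435 F [ 0.  -0.2 -1.5] q1,7 [ 0.76 -0.19]
units [-0.02  0.02 -3.38] turn 0.03 tiltfix [0. 0. 0.]
```

Call:
apply_moves(steps=[[[0,0,0,-0.6,0,0,0],[0,0,0,-0.9,0,0,0],[0,0,0,-0.9,0,0,0],[0,0,0,-0.6,0,0,0],[0,0,0,-0.3,0,0,0],[0,0,0,-0.08,0,0,0],[0,0,0,0,0,0,0],[0,0,0,0,0,0,0]]])

```text
clock: 24.02
tcp_pos: [0.4654, -0.2289, 0.0347]
orientation: [1.975, 2.442, 0.001]
contact_force: [0.2, -0.1, -0.1]
finger_gap: 0.043
```

```bash
python3 go.py .4645 -.229 .032 12.15; python3 - <<'E'
from h import *
from rig import robot
s=snap(robot,'side','s7'); a=s['img'][190:330,180:320]; cv2.imwrite('pics/s7c.png',cv2.resize(a,None,fx=4,fy=4)[:,:,::-1])
E
```

```text
t 24.02 p [ 0.4654 -0.2289  0.0347] jaw 12.1 gap 0.043 F [ 0.2 -0.1 -0.1] q1,7 [ 0.64 -0.38]
units [-0.03 -0.   -0.09] turn 0.01 tiltfix [0.   0.01 0.  ]
```

View pics/s7c.png

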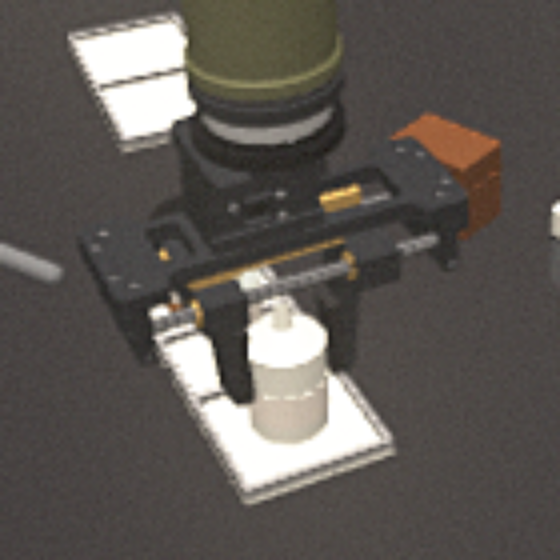

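The dropper is inside the near end compartment, base front at about (290,445). Lowering and releasing.

Call:
apply_moves(steps=[[[0,0,0,-0.09,0,0,0],[0,0,0,0,0,0,0],[53,0,0,0,0,0,0],[60,0,0,0,0,0,0],[70,0,0,0,0,0,0],[80,0,0,0,0,0,0],[80,0,0,0.4,0,0,0],[80,0,0,0.9,0,0,0],[80,0,0,1,0,0,0],[80,0,0,1,0,0,0],[80,0,0,0.7,0,0,0],[75,0,0,0,0,0,0]]])

```text
clock: 25.58
tcp_pos: [0.4659, -0.2289, 0.1532]
orientation: [1.974, 2.44, 0.002]
contact_force: [0.1, 0.3, -0.9]
finger_gap: 0.0662
```

```bash
python3 go.py .672 -.155 .15 34.2;  python3 - <<'E'
from h import *
from rig import robot
s=snap(robot,'side','s8'); a=s['img'][190:330,180:320]; cv2.imwrite('pics/s8c.png',cv2.resize(a,None,fx=4,fy=4)[:,:,::-1])
# tipbox check: side view white top
from meas import comp
c=comp(s['img'],(333,244),150,40); w=onplane(s,c,.055)[:,:2].astype(np.float32); print(cv2.minAreaRect(w))
E
```

```text
t 25.57 p [ 0.4659 -0.2289  0.1532] jaw 12.1 gap 0.0662 F [ 0.1  0.3 -0.9] q1,7 [ 0.77 -0.16]
units [ 6.87  2.46 -0.11] turn 3.69 tiltfix [0.01 0.03 0.  ]
((0.6668490767478943, -0.16597650945186615), (0.06178230419754982, 0.0738048404455185), 34.1235237121582)
```

View pics/s8c.png

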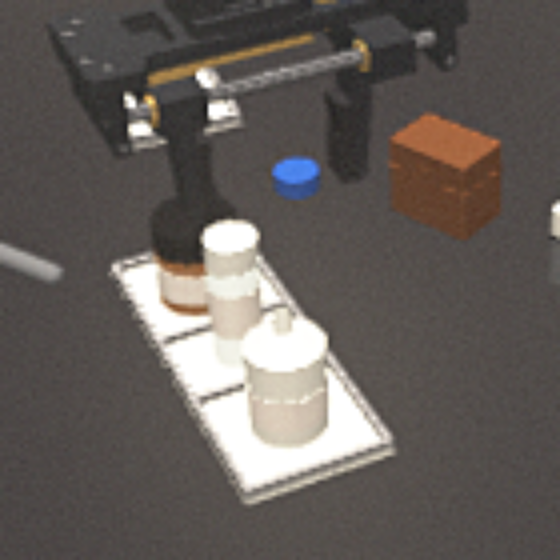

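Tray3 is filled: all three stand in their compartments, the dropper at (288,395), vial (235,295) and jar (185,255) in the crop. Next, the tip box.

Call:
apply_moves(steps=[[[75,0.86,0.31,0,0,0,0.46],[75,0.86,0.31,0,0,0,0.46],[75,0.86,0.31,0,0,0,0.46],[75,0.86,0.31,0,0,0,0.46],[75,0.86,0.31,0,0,0,0.46],[75,0.86,0.31,0,0,0,0.46],[75,0.86,0.31,0,0,0,0.46],[75,0.85,0.29,0,0,0,0.46],[75,0,0,0,0,0,0],[75,0,0,0,0,0,0],[75,0,0,0,0,0,0]]])

```text
clock: 27.0
tcp_pos: [0.67, -0.1559, 0.151]
orientation: [-1.472, -2.775, 0.002]
contact_force: [0.2, 0.6, 0.0]
finger_gap: 0.066
```

```bash
python3 go.py .672 -.155 .025 34.2
```

```text
t 27.0 p [ 0.67   -0.1559  0.151 ] jaw 34.1 gap 0.066 F [0.2 0.6 0. ] q1,7 [0.52 0.2 ]
units [ 0.07  0.03 -4.2 ] turn 0.01 tiltfix [ 0.01 -0.01  0.  ]
```

Call:
apply_moves(steps=[[[75,0.07,0.03,-0.7,0,0,0],[75,0,0,-0.9,0,0,0],[75,0,0,-0.9,0,0,0],[75,0,0,-0.9,0,0,0],[75,0,0,-0.5,0,0,0],[75,0,0,-0.25,0,0,0],[75,0,0,0,0,0,0],[0,0,0,0,0,0,0],[0,0,0,0,0,0,0],[0,0,0,0,0,0,0],[0,0,0,0,0,0,0],[0,0,0,0,0,0,0]]])

```text
clock: 28.5
tcp_pos: [0.6734, -0.1542, 0.0275]
orientation: [1.471, 2.775, -0.0]
contact_force: [-1.3, -1.0, 5.6]
finger_gap: 0.0398
```

```bash
python3 go.py .4431 .126 .15 8.1
```

```text
t 28.5 p [ 0.6734 -0.1542  0.0275] jaw 34.2 gap 0.0398 F [-1.3 -1.   5.6] q1,7 [0.49 0.11]
units [-7.68  9.34  4.08] turn -4.34 tiltfix [0.   0.01 0.  ]
```

Call:
apply_moves(steps=[[[0,0,0,0.5,0,0,0],[0,0,0,0.9,0,0,0],[0,0,0,0.9,0,0,0],[0,0,0,0.9,0,0,0],[0,0,0,0.7,0,0,0],[0,-0.7,0.85,0,0,0,-0.4],[0,-0.7,0.85,0,0,0,-0.4],[0,-0.7,0.85,0,0,0,-0.4],[0,-0.7,0.85,0,0,0,-0.4],[0,-0.7,0.85,0,0,0,-0.4],[0,-0.7,0.85,0,0,0,-0.4],[0,-0.7,0.85,0,0,0,-0.4]]])

```text
clock: 30.0
tcp_pos: [0.5259, 0.0255, 0.1449]
orientation: [1.862, 2.529, 0.002]
contact_force: [-1.0, 0.1, -1.2]
finger_gap: 0.0403
```

Call:
apply_moves(steps=[[[0,-0.7,0.85,0,0,0,-0.4],[0,-0.7,0.85,0,0,0,-0.4],[0,-0.7,0.85,0,0,0,-0.4],[0,-0.6,0.84,0,0,0,-0.34],[0,0,0,0,0,0,0],[0,0,0,0,0,0,0],[0,0,0,0,0,0,0]]])

```text
clock: 30.88
tcp_pos: [0.446, 0.1252, 0.144]
orientation: [2.06, 2.371, 0.0]
contact_force: [0.5, 0.1, -0.7]
finger_gap: 0.0399
```

```bash
python3 go.py .4431 .126 .033 8.1
```

```text
t 30.88 p [0.446  0.1252 0.144 ] jaw 8.0 gap 0.0399 F [ 0.5  0.1 -0.7] q1,7 [-0.03 -1.01]
units [-0.1   0.03 -3.7 ] turn 0.02 tiltfix [0.   0.01 0.  ]
```

Call:
apply_moves(steps=[[[0,-0.1,0.03,-0.7,0,0,0],[0,0,0,-0.9,0,0,0],[0,0,0,-0.9,0,0,0],[0,0,0,-0.6,0,0,0],[0,0,0,-0.25,0,0,0],[0,0,0,0,0,0,0],[0,0,0,0,0,0,0]]])

```text
clock: 31.75
tcp_pos: [0.4427, 0.1271, 0.0439]
orientation: [2.059, 2.372, 0.002]
contact_force: [-0.4, 0.2, -1.1]
finger_gap: 0.0398
```

```bash
python3 go.py .4431 .126 .032 8.1;  python3 - <<'E'
from h import *
from rig import robot
s=snap(robot,'side','s9'); a=s['img'][160:260,160:270]; cv2.imwrite('pics/s9c.png',cv2.resize(a,None,fx=5,fy=5)[:,:,::-1])
t=snap(robot,'top','t9'); a=t['img'][220:320,180:290]; cv2.imwrite('pics/t9c.png',cv2.resize(a,None,fx=5,fy=5)[:,:,::-1])
E
```

```text
t 31.75 p [0.4427 0.1271 0.0439] jaw 8.1 gap 0.0398 F [-0.4  0.2 -1.1] q1,7 [-0.23 -1.29]
units [ 0.01 -0.04 -0.4 ] turn 0.0 tiltfix [-0.    0.01  0.  ]
```

View pics/s9c.png

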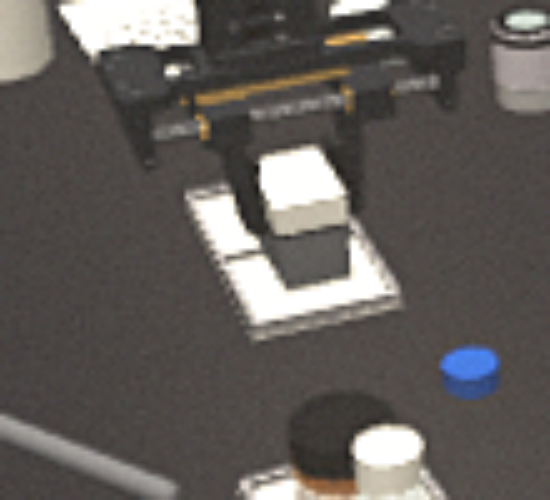

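```bash
python3 - <<'E'
from h import *
s=pickle.load(open('s9.pkl','rb'))
f=lambda c:np.array(c)/5+[160,160]-.4
c,t=np.array([.4379,.1657]),np.radians(8.12)
def loc(w): d=w[:,:2]-c; return np.c_[d@[np.cos(t),np.sin(t)],d@[-np.sin(t),np.cos(t)]]*1000
print('box bottom front',loc(onplane(s,[f((287,288)),f((350,277))],.0164)))
print('box top corners',loc(onplane(s,[f((262,205)),f((348,192)),f((315,146)),f((258,160))],.0164+.055)))
# tray outer top rim corners & rib
print('rim',loc(onplane(s,[f((252,332)),f((400,298)),f((188,190))],.010)))
print('rib seen',loc(onplane(s,[f((232,258)),f((255,252))],.010)))
E
```

```text
box bottom front [[-18.54976202 -62.46615021]
 [ 16.55978011 -65.31568821]]
box top corners [[-27.34532554 -64.10933354]
 [ 18.96882526 -69.13967618]
 [ 17.2327368   -8.84485359]
 [-16.38429185 -12.126574  ]]
rim [[-45.5515749  -89.01808433]
 [ 37.96282821 -87.99966172]
 [-41.28754814  85.01970632]]
rib seen [[-36.46925841  -6.34810659]
 [-22.76264273  -5.06537608]]
```

View pics/t9c.png

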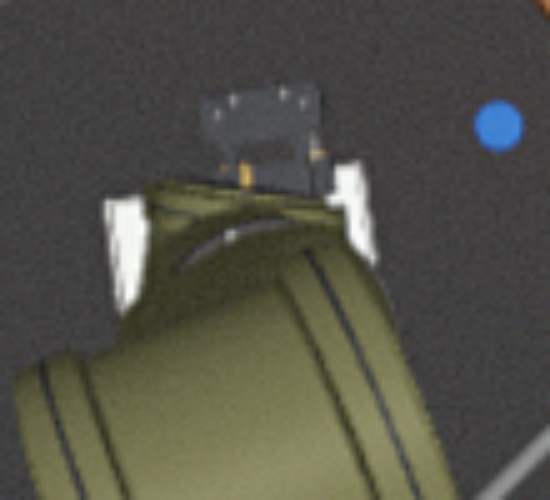

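Side and top disagree by about 5 mm on tray2's y, so I measure the rib precisely in both first pictures.

```bash
python3 - <<'E'
from h import *
t0=pickle.load(open('top0.pkl','rb'));s0=pickle.load(open('side0.pkl','rb'))
def prof(s,c,yaw,L,dx,z):
    th=np.radians(yaw); ex=np.array([np.cos(th),np.sin(th)]); ey=np.array([-np.sin(th),np.cos(th)])
    ys=np.arange(-L,L,.001); g=cv2.cvtColor(s['img'],cv2.COLOR_RGB2GRAY).astype(np.float32); acc=0
    for x in dx:
        P=np.array([[*(np.array(c)+x*ex+y*ey),z] for y in ys]); q=proj(s,P).astype(np.float32)
        acc=acc+cv2.remap(g,q[:,0],q[:,1],cv2.INTER_LINEAR).ravel()
    return (ys*1000).round().astype(int),acc/len(dx)
def xprof(s,c,yaw,L,dy,z):
    ex=np.radians(yaw); 
    return prof(s,c,yaw-90,L,dy,z)
for n,s in(('top',t0),('side',s0)):
  for nm,c,yaw,L,ribs in(('tray2',(.4379,.1657),8.12,.1,[0]),('tray3',(.4507,-.1622),12.15,.13,[-29,29])):
    ys,p=prof(s,c,yaw,L,np.arange(-.025,.026,.005),.010)
    out=[]
    for r in ribs:
        w=abs(ys-r)<=14; d=np.clip(np.percentile(p[w],80)-p[w]-8,0,None); out.append(round((ys[w]*d).sum()/d.sum(),1))
    e=[ys[np.argmax(p>100)],ys[len(p)-1-np.argmax(p[::-1]>100)]]
    ys,p=prof(s,c,yaw+90,.06,np.arange(-.02,-.0,.004),.010)
    f=[ys[np.argmax(p>100)],ys[len(p)-1-np.argmax(p[::-1]>100)]]
    print(n,nm,'rib',out,'ends',e,'x(neg)',f)
E
```

```text
top tray2 rib [np.float64(0.2)] ends [np.int64(-82), np.int64(83)] x(neg) [np.int64(-43), np.int64(42)]
top tray3 rib [np.float64(-27.8), np.float64(29.8)] ends [np.int64(-112), np.int64(112)] x(neg) [np.int64(-43), np.int64(43)]
side tray2 rib [np.float64(-5.2)] ends [np.int64(-97), np.int64(84)] x(neg) [np.int64(-41), np.int64(45)]
side tray3 rib [np.float64(-33.2), np.float64(24.5)] ends [np.int64(-121), np.int64(112)] x(neg) [np.int64(-41), np.int64(45)]
```

The 5 mm gap is the rib's near face being visible from the side camera, so the top estimate stands. I shift the box 2.5 mm towards -y and set it down.

Call:
apply_moves(steps=[[[0,0,-0.08,0,0,0,0],[0,0,0,-0.3,0,0,0],[0,0,0,-0.08,0,0,0],[0,0,0,0,0,0,0],[0,0,0,0,0,0,0]]])

```text
clock: 32.48
tcp_pos: [0.4423, 0.1248, 0.0322]
orientation: [2.058, 2.373, 0.0]
contact_force: [0.8, 1.1, -0.6]
finger_gap: 0.0398
```

```bash
python3 go.py .4431 .126 .032 8.1;  python3 - <<'E'
from h import *
from rig import robot
s=snap(robot,'side','s10'); a=s['img'][160:260,160:270]; cv2.imwrite('pics/s10c.png',cv2.resize(a,None,fx=5,fy=5)[:,:,::-1])
E
```

```text
t 32.48 p [0.4423 0.1248 0.0322] jaw 8.1 gap 0.0398 F [ 0.8  1.1 -0.6] q1,7 [-0.27 -1.32]
units [ 0.03  0.04 -0.01] turn -0.0 tiltfix [-0.  0.  0.]
```

View pics/s10c.png

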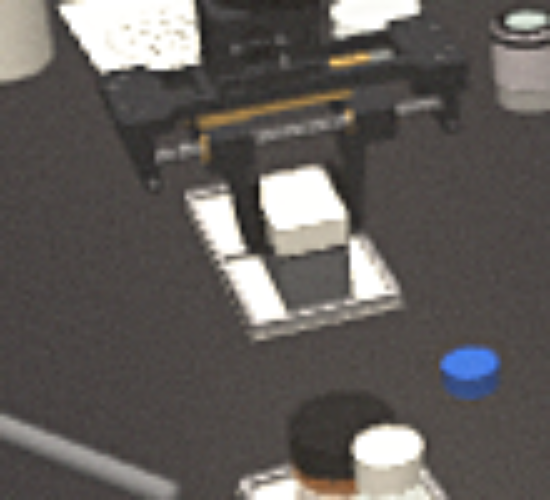

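White floor is visible in front of the box's foot at about (318,306), and there is no contact force. Releasing.

Call:
apply_moves(steps=[[[0,0,0,-0.03,0,0,0],[0,0,0,0,0,0,0],[48,0,0,0,0,0,0],[55,0,0,0,0,0,0],[65,0,0,0,0,0,0],[75,0,0,0,0,0,0],[80,0,0,0.4,0,0,0],[80,0,0,0.9,0,0,0],[80,0,0,1,0,0,0],[80,0,0,1,0,0,0],[80,0.2,0.3,0.5,0,0,0],[80,0.5,0.6,0,0,0,0]]])

```text
clock: 34.02
tcp_pos: [0.4635, 0.151, 0.1463]
orientation: [2.059, 2.371, 0.0]
contact_force: [0.0, -0.9, -0.1]
finger_gap: 0.0706
```

```bash
python3 go.py .614 .3275 .14 8.1; python3 - <<'E'
from h import *
from rig import robot
s=snap(robot,'side','s11'); a=s['img'][160:260,160:270]; cv2.imwrite('pics/s11c.png',cv2.resize(a,None,fx=5,fy=5)[:,:,::-1])
E
```

```text
t 34.02 p [0.4635 0.151  0.1463] jaw 8.0 gap 0.0706 F [ 0.  -0.9 -0.1] q1,7 [-0.05 -1.02]
units [ 5.02  5.88 -0.21] turn 0.01 tiltfix [0.01 0.01 0.  ]
```

View pics/s11c.png

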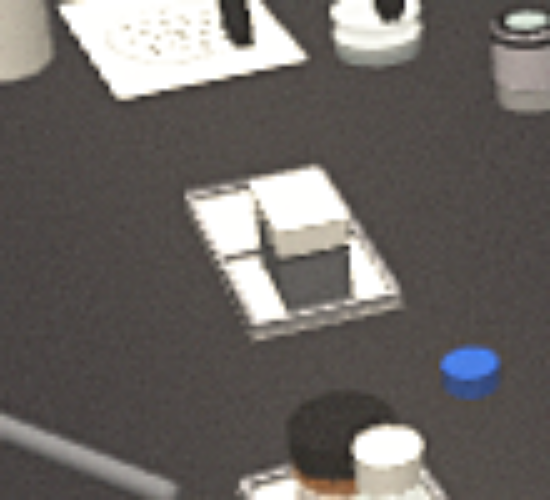

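The box stands in its compartment. Next, the loupe.

Call:
apply_moves(steps=[[[80,0.7,0.83,0,0,0,0],[80,0.7,0.83,0,0,0,0],[80,0.7,0.83,0,0,0,0],[80,0.7,0.83,0,0,0,0],[80,0.7,0.83,0,0,0,0],[80,0.7,0.83,0,0,0,0],[80,0.7,0.83,0,0,0,0],[80,0,0,0,0,0,0],[80,0,0,0,0,0,0],[80,0,0,0,0,0,0]]])

```text
clock: 35.33
tcp_pos: [0.6098, 0.3246, 0.1449]
orientation: [2.058, 2.372, -0.003]
contact_force: [-0.4, 0.2, 0.2]
finger_gap: 0.0702
```

```bash
python3 go.py .614 .3275 .026 8.1; python3 - <<'E'
from h import *
from rig import robot
t=snap(robot,'top','t11'); a=t['img'][240:300,190:270]; a2=t['img'][230:300,280:380]; cv2.imwrite('pics/t11c.png',np.hstack([cv2.resize(a,(400,300)),cv2.resize(a2,(400,280))[:,:] if 0 else cv2.resize(a2,(400,300))])[:,:,::-1])
E
```

```text
t 35.33 p [0.6098 0.3246 0.1449] jaw 8.1 gap 0.0702 F [-0.4  0.2  0.2] q1,7 [-0.25 -0.89]
units [ 0.14  0.1  -3.96] turn -0.0 tiltfix [ 0.02 -0.01  0.  ]
```

View pics/t11c.png

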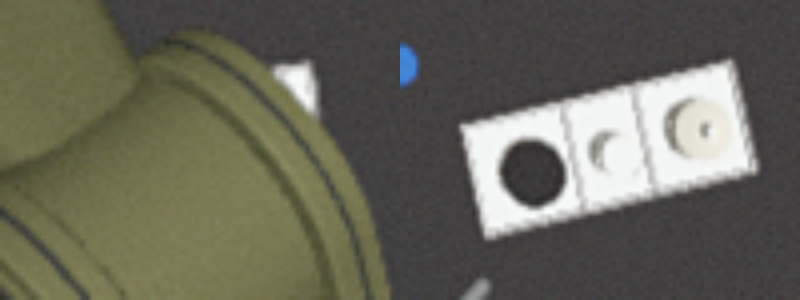

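Tray3 from above shows the jar, vial and dropper each inside its compartment. Descending on the loupe.

Call:
apply_moves(steps=[[[80,0.14,0.1,-0.6,0,0,0],[80,0,0,-0.9,0,0,0],[80,0,0,-0.9,0,0,0],[80,0,0,-0.9,0,0,0],[80,0,0,-0.5,0,0,0],[80,0,0,-0.15,0,0,0],[80,0,0,0,0,0,0],[0,0,0,0,0,0,0],[0,0,0,0,0,0,0],[0,0,0,0,0,0,0],[0,0,0,0,0,0,0],[0,0,0,0,0,0,0]]])

```text
clock: 36.88
tcp_pos: [0.6148, 0.3292, 0.0272]
orientation: [2.058, 2.373, 0.001]
contact_force: [1.1, -1.4, 4.7]
finger_gap: 0.0453
```

```bash
python3 go.py .4319 .206 .14 8.1
```

```text
t 36.88 p [0.6148 0.3292 0.0272] jaw 8.1 gap 0.0453 F [ 1.1 -1.4  4.7] q1,7 [-0.29 -0.96]
units [-6.1  -4.11  3.76] turn -0.0 tiltfix [-0.    0.01  0.  ]
```

Call:
apply_moves(steps=[[[0,0,0,0.5,0,0,0],[0,0,0,0.9,0,0,0],[0,0,0,0.9,0,0,0],[0,0,0,0.9,0,0,0],[0,-0.88,-0.58,0.5,0,0,0],[0,-0.88,-0.59,0,0,0,0],[0,-0.88,-0.59,0,0,0,0],[0,-0.88,-0.59,0,0,0,0],[0,-0.88,-0.59,0,0,0,0],[0,-0.88,-0.59,0,0,0,0],[0,-0.82,-0.58,0,0,0,0],[0,0,0,0,0,0,0]]])

```text
clock: 38.38
tcp_pos: [0.4296, 0.204, 0.1381]
orientation: [2.057, 2.374, -0.004]
contact_force: [1.1, 0.3, -1.4]
finger_gap: 0.0454
```

Call:
apply_moves(steps=[[[0,0,0,0,0,0,0],[0,0,0,0,0,0,0],[0,0,0,0,0,0,0]]])

```text
clock: 38.75
tcp_pos: [0.432, 0.2063, 0.1376]
orientation: [-2.059, -2.373, -0.001]
contact_force: [-0.0, 0.1, -0.8]
finger_gap: 0.0456
```

```bash
python3 go.py .4319 .206 .034 8.1
```

```text
t 38.75 p [0.432  0.2063 0.1376] jaw 8.1 gap 0.0456 F [-0.   0.1 -0.8] q1,7 [-0.19 -1.17]
units [-0.   -0.01 -3.45] turn -0.0 tiltfix [-0.01  0.    0.  ]
```

Call:
apply_moves(steps=[[[0,0,0,-0.6,0,0,0],[0,0,0,-0.9,0,0,0],[0,0,0,-0.9,0,0,0],[0,0,0,-0.6,0,0,0],[0,0,0,-0.3,0,0,0],[0,0,0,-0.13,0,0,0],[0,0,0,0,0,0,0],[0,0,0,0,0,0,0]]])

```text
clock: 39.75
tcp_pos: [0.4318, 0.2059, 0.0352]
orientation: [2.059, 2.373, 0.002]
contact_force: [-0.0, 0.2, -1.2]
finger_gap: 0.0455
```

```bash
python3 go.py .4319 .206 .032 8.1;  python3 - <<'E'
from h import *
from rig import robot
s=snap(robot,'side','s12'); a=s['img'][150:250,160:270]; cv2.imwrite('pics/s12c.png',cv2.resize(a,None,fx=5,fy=5)[:,:,::-1])
E
```

```text
t 39.75 p [0.4318 0.2059 0.0352] jaw 8.1 gap 0.0455 F [-0.   0.2 -1.2] q1,7 [-0.37 -1.41]
units [ 0.    0.   -0.11] turn -0.0 tiltfix [-0.01  0.01  0.  ]
```

View pics/s12c.png

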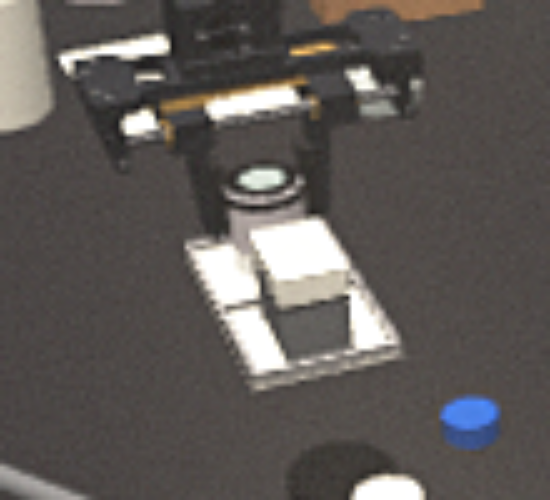

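The loupe is above the far compartment, lens at (262,180), upright. Lowering the last bit, releasing and lifting clear.

Call:
apply_moves(steps=[[[0,0,0,-0.12,0,0,0],[0,0,0,0,0,0,0],[55,0,0,0,0,0,0],[62,0,0,0,0,0,0],[72,0,0,0,0,0,0],[80,0,0,0,0,0,0],[80,0,0,0.4,0,0,0],[80,0,0,0.9,0,0,0],[80,0,0,1,0,0,0],[80,0,0,1,0,0,0],[80,0,0,1,0,0,0],[80,0.2,0.3,1,0,0,0]]])

```text
clock: 41.3
tcp_pos: [0.4369, 0.2137, 0.191]
orientation: [2.059, 2.373, -0.003]
contact_force: [1.2, -0.5, 0.1]
finger_gap: 0.0704
```

Call:
apply_moves(steps=[[[80,0.5,0.9,0,0,0,0],[80,0.5,0.9,0,0,0,0],[80,0.5,0.9,0,0,0,0],[80,0.5,0.9,0,0,0,0],[80,0.3,0.9,0,0,0,0],[80,0.1,0.9,0,0,0,0],[80,0,0.9,0,0,0,0],[80,0,0.9,0,0,0,0],[80,0,0.9,0,0,0,0],[80,0,0,0,0,0,0],[80,0,0,0,0,0,0]]])

```text
clock: 42.68
tcp_pos: [0.5097, 0.4563, 0.1897]
orientation: [2.058, 2.372, -0.002]
contact_force: [0.2, -0.2, -0.3]
finger_gap: 0.0705
```

```bash
python3 - <<'E'
from h import *
from rig import robot
t=snap(robot,'top','tf'); s=snap(robot,'side','sf')
a=cv2.resize(t['img'][230:300,190:390],(800,280),interpolation=2); b=cv2.resize(s['img'][150:330,150:420],(450,300),interpolation=2)
b=np.hstack([b,np.zeros((300,350,3),np.uint8)]); cv2.imwrite('pics/f.png',np.vstack([a,b])[:,:,::-1])
o=robot.get_obs();print(o['clock'],o['tcp_pos'],o['contact_force'])
E
```

```text
42.775 [0.51010775 0.45597496 0.18994164] [-0.31994078 -0.28781955 -1.07564017]
```

View pics/f.png

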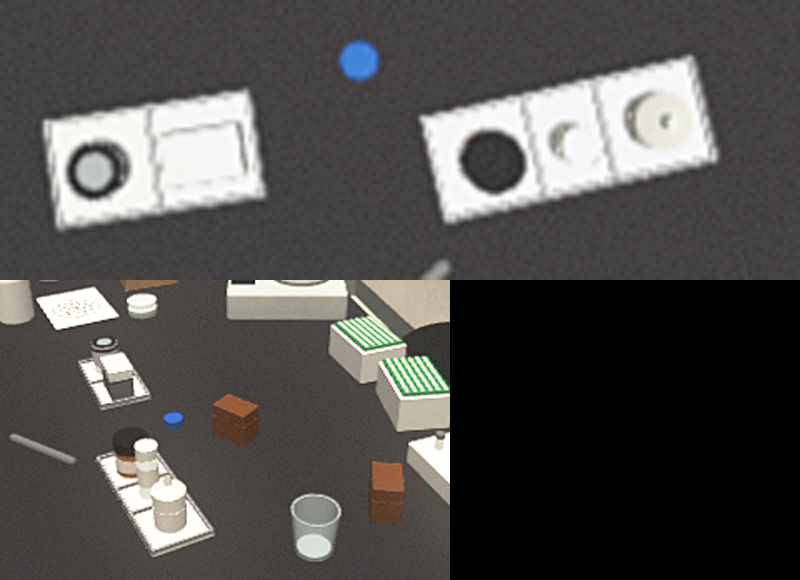

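View pics/tf.png

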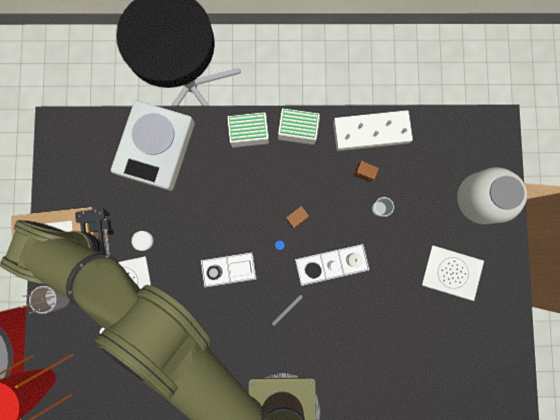

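View pics/sf.png

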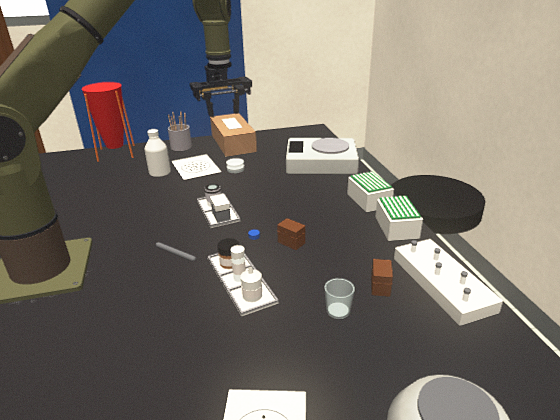

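```bash
python3 - <<'E'
from h import *
t=pickle.load(open('tf.pkl','rb'))
# crop px -> image px (f.png top strip, scale 4)
f=lambda c:(np.array(c)+.5)/4+[190,230]-.5
c,th=np.array([.4379,.1657]),np.radians(8.12)
def loc(w,c=c,th=th): d=w[:,:2]-c; return (np.c_[d@[np.cos(th),np.sin(th)],d@[-np.sin(th),np.cos(th)]]*1000).round(1)
print('tip top corners',loc(onplane(t,[f(p) for p in[(157,132),(241,122),(246,178),(164,188)]],.059)))
print('loupe lens',loc(onplane(t,[f((95,171))],.059)))
c3,t3=np.array([.4507,-.1622]),np.radians(12.15)
for n,p,z in[('jar',(493,161),.059),('dropper',(661,121),.058),('vial',(576,144),.084)]: print(n,loc(onplane(t,[f(p)],z),c3,t3))
E
```

```text
tip top corners [[ 21.7 -11.5]
 [ 19.6 -75.3]
 [-22.5 -73. ]
 [-20.6 -10.9]]
loupe lens [[-0.2 38.7]]
jar [[ 0.3 67. ]]
dropper [[  1.5 -64.6]]
vial [[1.  6.2]]
```

Both views show the arm clear and all five items upright. From the top view, the centres in tray axes are:

| Item | y (mm) | Compartment centre (mm) |
|---|---|---|
| Jar | +67 | +69 |
| Vial | +6 | 0 |
| Dropper | -65 | -69 |
| Tip box | -43 | -40 |
| Loupe | +39 | +40 |

Handing in.

```bash
python3 - <<'E'
from rig import robot
print(robot.close_job())
E
```

```text
the job is handed in; nothing more can be done
None
```

I made up both kits and handed the job in at about 43 s of the 131 s allowed; no verdict was reported.

- **Tray of three:** the tall vial is in the middle compartment, the squat jar in the +y end and the dropper bottle in the -y end.
- **Tray of two:** the white-over-grey tip box is in the -y compartment and the stand magnifier in the +y one.

**Last checks:** the final top and side pictures showed all five upright inside their compartments and the gripper empty and clear. I never reached for the beaker, the dishes or the brown boxes, and in the pictures they stand where they began.

**Off-centre:** the vial is about 6 mm off-centre (about 6 mm left to the rib) and the tip box about 3 mm (about 5 mm left to the wall).

**Disagreements:**
- The side view put tray2's rib 5 mm away from the top view. I put that down to the rib's visible near face and trusted the top view.
- While gripping on the bench I read an upward force of 3.5 to 6.5 N, which was gone once each item was lifted.

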